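# Zero a bench dial gauge on its setting bar

### The job

Set the dial thickness gauge to zero on its steel setting bar. While the spindle is still raised, lay the bar flat on the gauge's table with one end under the spindle, then press the lift lever fully down so that the spindle comes to rest on the bar. Then turn the bezel until its solid triangle (the zero mark) stands at the tip of the pointer, to within one small division, and let go, leaving the bar in place and the bottle and the beaker undisturbed.

Things in the scene. Friction and masses are not known exactly. Their poses are not given: they have to be found in the camera images.
- gauge: Bench dial gauge, fixed: grey iron base 262 x 110 mm (x -137 to +125 mm), a column at the back (x = +97 mm, 126 mm high), and a head over the table with a round dial face up. Origin on the bench, exactly under the spindle axis; x points from its open front (robot's side) to the column, y left, z up. Head housing: radius 28 mm, from 104 mm up; lever and bracket hang below it, not lower than 66 mm.
- spindle: Vertical measuring spindle under the dial, 7 mm rod with a 10 mm round tip. Origin: lowest point of the tip, on the gauge's z axis. Raised, it is 53 mm above the bench, so 23 mm above the table and 7 mm above the top of the bar lying there. With the lever down a light spring (2 N) pushes it straight down onto the bar.
- lever_pad (a point): Centre of the top of the black round thumb pad (27 mm across, 8 mm thick) on the end of the lift lever, to the right (-y) of the gauge. Raised it is at about (0, -85, 141) mm in the gauge's frame, tilted 0.3 rad; fully down at about (0, -99, 102) mm, level. It swings about a pivot parallel to the gauge's x axis at (0, +36, 76) mm.
- table (a point): Middle of the bright ground table of the gauge, on its flat top, 30 mm above the bench: 186 mm along the gauge's x by 80 mm along y, reaching from 133 mm before to 53 mm behind the spindle axis. No rails or stops; its front and sides are open.
- lift (a joint): Lift lever, rad: 0 raised (holding the spindle up, at the start), 0.30 fully down on its stop. Friction keeps it where it is left; 1 to 3 N on the pad presses it down.
- bar: Setting bar: loose flat steel bar 130 x 34 x 16 mm, about 0.5 kg, lying on the bench to the left. Between it and the gauge stands the thermal cycler (x over 0.45 m, y -0.06 to 0.29 m, 0.29 m high): carry the bar past its front. Origin in the centre of its underside, x along its length, y across its width, z up. Both ends are alike.
- bar_centre (a point): Centre of the bar's body, 8 mm above its underside; 38 mm above the bench when the bar lies flat on the gauge's table.
- dial_centre (a point): Centre of the dial, level with the bezel's top, 156 mm above the bench on the gauge's z axis. The bezel is the dark knurled ring round the dial, 62 mm across, 18 mm high (138 to 156 mm above the bench); grasp it across its diameter from above. The housing below it is 55 mm across; arm and column stay lower than 127 mm.
- bezel (a joint): Angle of the bezel, rad, clockwise from above positive. The white dial card with its 50 small divisions (7.2 degrees each) turns with it. It turns endlessly both ways against light friction (0.06 N m) and stays where it is left. The zero mark is at the pointer when joints bezel and pointer are equal or differ by whole turns.
- pointer (a joint): Angle of the thin black pointer, rad, growing clockwise seen from above, 0 with the spindle raised; it runs backwards by 2 pi per 10 mm that the spindle goes down. Driven by the spindle alone; it does not turn with the bezel.
- zero_mark (a point): The zero mark: solid black triangle on the dial card, point inward, 21 mm from the dial's centre. It turns with the bezel.
- pointer_tip (a point): The tip of the pointer, its long thin end, 21 mm from the dial's centre; the short broad end is its tail.
- bottle: Bystander: brown reagent bottle with a blue cap, 45 mm across and 80 mm high, behind the gauge to the left. Origin in the centre of its underside.
- beaker: Bystander: empty glass beaker, 54 mm across and 68 mm high, behind the bar's starting place. Origin in the centre of its underside.

How it is judged:
By the outcome, as a careful person would: the job done as asked, in the order asked, and still so for the second after the job is handed in, with the robot touching nothing.
It also fails if it takes over 72 s, if anything falls off the work surface, if the arm or the gripper's body presses on something with over 40 N, if the wrist force passes 120 N, or if a joint passes its speed limit or range.

### The arm

A 6-joint arm with a two-finger parallel gripper is mounted at the origin on a cart in front of the work surface, level with it; the furniture and walls round the work are solid. World frame = base frame: x ahead of the robot, y to its left, z up, the work surface at z = 0. Lengths are in m, angles in rad, forces in N, time in s.
With the tool pointing down it reaches from about 0.225 to 0.875 m from the base axis. Payload 3.4 kg.
Tool frame: the origin (TCP) lies midway between the tips of the shut fingers; the grasp point (between the pads) lies 19 mm behind it; z points along the fingers, y is the direction in which the jaws open and shut (so a half turn about z gives the same grasp; the last joint's range is limited). The gripper opens to 85 mm and grips with 20 to 120 N. Pads are 22 mm wide; open, the fingers measure 114 mm over their backs; the gripper's body (76 mm by 85 mm) begins 54 mm behind the grasp point. The pads swing forward as they close: fully open they stand 13 mm farther back than shut.
Start: joints at [-0.121, 0.276, 1.505, -0, 1.361, -0.121], TCP at [0.575, -0, 0.231] pointing down, gripper open.
Joint ranges: [-2.89, 2.89], [-0.75, 2.08], [0.22, 2.7], [-1.18, 4.32], [0.11, 2.71], [-2.7, 2.7]. Speed limits (rad/s): [2.57, 2.57, 3.14, 3.14, 3.14, 3.14].

### API

Orientations are given as a unit quaternion [w, x, y, z].
In Python, from rig import manip, optics, ticket gives the robot as it stands.
- The arm moves only by the shell command python3 -m pendant 'ROWS' [FORCE]. ROWS is JSON, a list of rows, each an object with "gripper": the finger opening in mm, from 0 to 85.4; "delta_pos": the shift along the tool's x, y, z in mm, a list of three; "spin": the turn about the tool's z in rad. A call has 1 to 20 rows; each row is the pose to reach, as a shift and turn from the pose commanded when the call began, along the tool's axes at that moment; what a row does not reach only later rows make up. A row lasts 1/10 s, in which the tool goes at most 50 mm and 8.59 degrees, less where a joint would pass 70% of its speed; a pose out of reach is approached as far as the arm can. A call with a gripper value outside its range is refused whole. The fingers move at their own pace and stop on an object; FORCE is the grip in N (left out, the last holds). Time passes only in rows, so rows that repeat a pose let the fingers close. It gives the time, the measured TCP pose, the force and the opening at its end, in the units of the state.
- manip.get_state(): the state, without advancing time (a new reading comes with each control period).
- optics.get_image(name): name is "scene" or "side" or "wrist"; returns the picture (420x560x3 uint8, blue, green, red); there is no depth.
- optics.camera_model(name): a dict with "fovy" (degrees; the focal length in pixels is half the picture's height over the tangent of half this angle, whatever the lens; pixels are square), "cx", "cy" (the principal point, pixels), "k1" (the pictures are not rectified: a ray, as slopes to the right and down, at radius r is drawn at 1 + k1 r^2 times it, then the intrinsics apply), "xyz" and "orientation" of the camera in the world. Camera axes: x right, y down, z forward; pixel columns grow to the right and rows downward; lengths in m; the calibration is good to about 2 mm. A picture is of the moment at which its call begins: read the wrist's pose just before it. camera_model takes no time and is no camera call; for the wrist camera it gives the pose at the moment of the call.
- ticket.sign_off(): hands the job in, once; it reports no verdict.
The state is a dict: "clock": time; "qpos": joint angles; "qd": joint speeds; "effort": joint torques, N m; "position": TCP position; "ee_rot": TCP orientation; "contact_force": force on the tool from outside, world axes, zero at the start; "moment": the same for the moment, N m; "width": finger opening in m.
Only numpy, scipy, OpenCV 4.12 (cv2) and the standard library are available. Lean on these libraries where they do the work, as an engineer would, in place of code of your own. Each camera call takes 0.05 s, during which the arm holds its last target.

## Working session

There is one attempt and no reset: what is moved stays moved. The work goes in short steps, Python scripts to look and compute and a shell command to move; the robot and the scene stay as the last step left them, time stands still between calls to the robot, and variables do not carry over. Pictures are saved under pics/ and viewed, and the job is handed in when it is done.

```bash
ls; mkdir -p pics
cat > h.py <<'E'
import numpy as np, cv2
from rig import manip, optics, ticket
from scipy.spatial.transform import Rotation as R
def q2R(q): return R.from_quat([q[1],q[2],q[3],q[0]]).as_matrix()
def shot(name,fn):
    m=optics.camera_model(name); im=optics.get_image(name); cv2.imwrite('pics/'+fn+'.png',im); 
    import json; json.dump({k:(np.array(v).tolist()) for k,v in m.items()},open('pics/'+fn+'.json','w')); return im,m
def load(fn):
    import json; return cv2.imread('pics/'+fn+'.png'), json.load(open('pics/'+fn+'.json'))
def ray(m,u,v):
    f=210/np.tan(np.radians(m['fovy'])/2)
    d=np.array([(u-m['cx'])/f,(v-m['cy'])/f]); s=d.copy()
    for _ in range(50): s=d/(1+m['k1']*(s@s))
    r=q2R(m['orientation'])@np.array([s[0],s[1],1]); return np.array(m['xyz']),r
def at_z(m,u,v,z):
    o,r=ray(m,u,v); return o+r*(z-o[2])/r[2]
def proj(m,p):
    f=210/np.tan(np.radians(m['fovy'])/2)
    c=q2R(m['orientation']).T@(np.array(p)-np.array(m['xyz'])); s=c[:2]/c[2]; s=s*(1+m['k1']*(s@s)); return s*f+[m['cx'],m['cy']]
def crop(fn,x0,y0,x1,y1,k,out):
    im,_=load(fn); c=cv2.resize(im[y0:y1,x0:x1],None,fx=k,fy=k,interpolation=cv2.INTER_CUBIC); cv2.imwrite('pics/'+out+'.png',c)
E
python3 - <<'E'
from h import *
for n in ['scene','side','wrist']:
    im,m=shot(n,n+'0'); print(n,m)
print(manip.get_state())
E
```

```text
pics
scene {'fovy': 56.077276483274915, 'cx': 283.071205486823, 'cy': 206.59847908807413, 'k1': 0.012818198966550084, 'xyz': array([-0.10130332,  0.97328966,  0.75535007]), 'orientation': array([ 0.16162737, -0.27113166,  0.81941045, -0.47846706])}
side {'fovy': 46.13001969698061, 'cx': 277.11923327709724, 'cy': 200.13809945319736, 'k1': -0.13965631840922532, 'xyz': array([0.04755176, 1.16716225, 0.63923742]), 'orientation': array([ 0.12915578, -0.19303833,  0.80493936, -0.54601064])}
wrist {'fovy': 70.6891989409937, 'cx': 284.52941424003194, 'cy': 206.6121306689322, 'k1': -0.05799386166236857, 'xyz': array([0.57489553, 0.08494121, 0.3724548 ]), 'orientation': array([ 1.66930413e-01,  9.85968582e-01, -2.62091353e-04, -3.52964262e-04])}
{'clock': 0.15, 'qpos': array([-1.20983566e-01,  2.76470347e-01,  1.50585666e+00,  4.78233138e-05,
        1.36068859e+00, -1.20985752e-01]), 'qd': array([ 0.00112355, -0.00180376, -0.00296172, -0.00113825, -0.00096714,
       -0.00032792]), 'effort': array([ 9.65923646e-04, -4.17143512e+01, -2.46032345e+01, -1.26433165e-04,
        7.58384820e-03, -3.43765259e-05]), 'position': array([5.74606404e-01, 6.90863801e-05, 2.30620947e-01]), 'ee_rot': array([-5.74544394e-04,  7.07109368e-01,  7.07103836e-01, -4.20283761e-04]), 'contact_force': array([-0.12569074,  0.59480817,  0.13856591]), 'moment': array([-0.0222852 ,  0.06206112,  0.00372233]), 'width': 0.08525361169343378}
```

View pictures.

View pics/scene0.png

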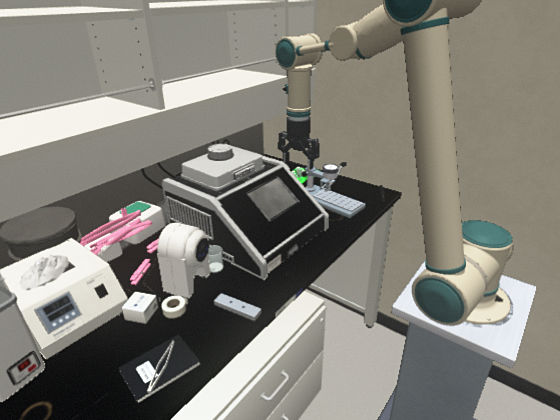

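View pics/side0.png

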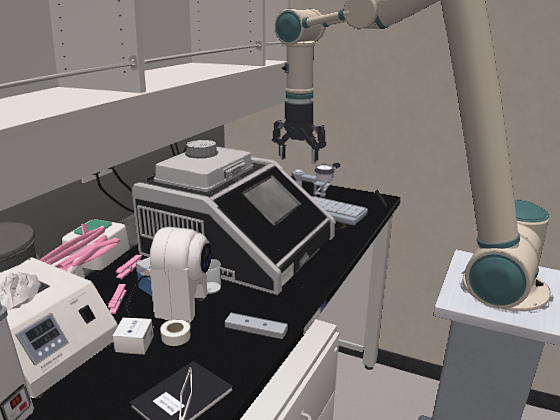

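View pics/wrist0.png

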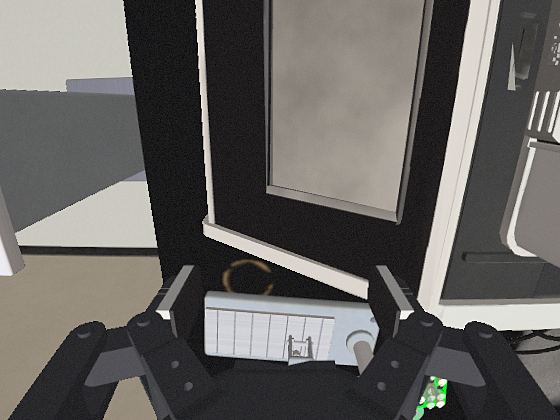

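Run:
```python
from h import *
crop('scene0',270,140,380,225,7,'c1'); crop('side0',190,300,300,345,7,'c2'); crop('side0',280,130,400,230,6,'c3');crop('scene0',190,230,290,330,6,'c4')
```

```text
(no output)
```

View pics/c1.png

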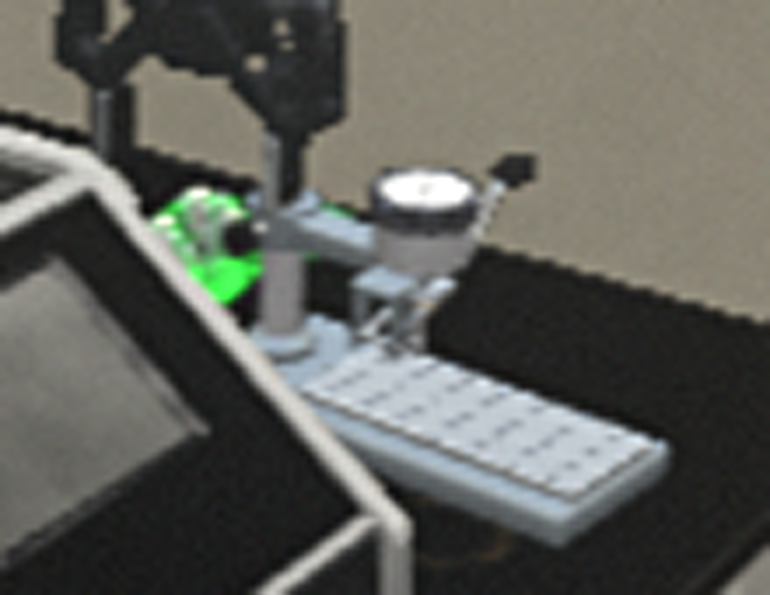

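View pics/c2.png

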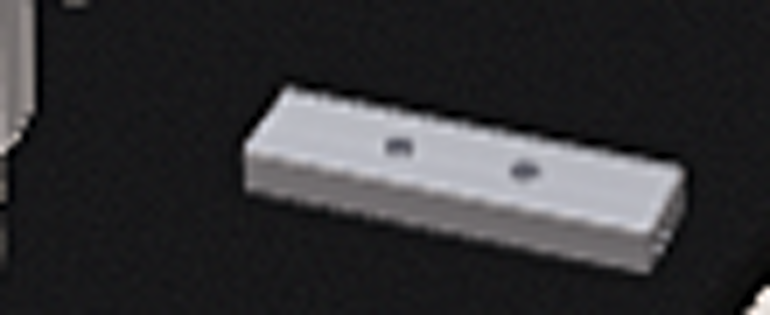

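View pics/c3.png

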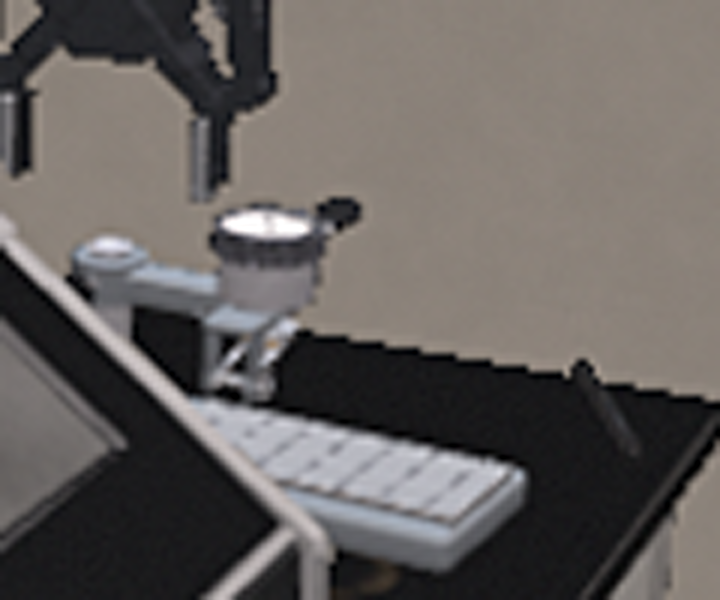

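View pics/c4.png

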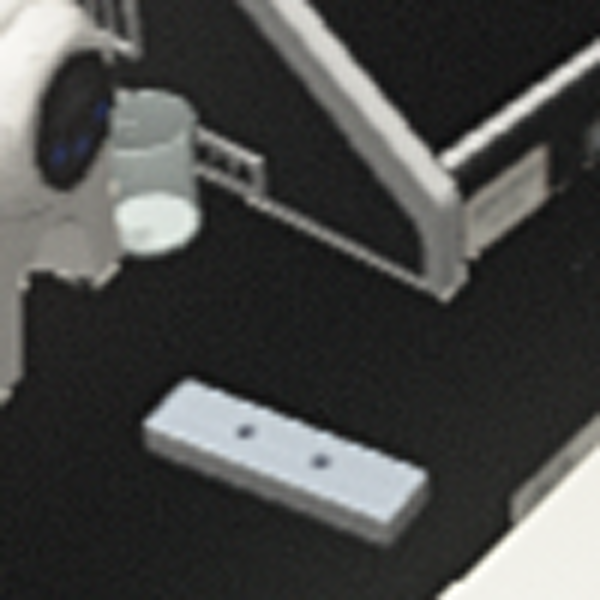

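Run:
```python
from h import *
np.set_printoptions(precision=4,suppress=True)
_,s=load('scene0');_,d=load('side0');_,w=load('wrist0')
def f(m,pts,k,ox,oy,z,l):
    P=np.array([at_z(m,ox+(x+.5)/k-.5,oy+(y+.5)/k-.5,z) for x,y in pts]); print(l); print(P)
    return P
for m,pts,o,k in((d,[(285,88),(685,165),(650,235),(247,150)],(190,300),7),(s,[(187,378),(430,475),(388,530),(145,425)],(190,230),6)):
    P=f(m,pts,k,*o,.016,'bar'); print('c',P.mean(0),[np.linalg.norm(P[i]-P[i-1]) for i in range(4)], 'ang',np.arctan2(*(P[0]+P[3]-P[1]-P[2])[[1,0]]))
f(s,[(425,188)],7,270,140,.156,'dial s');f(d,[(268,225)],6,280,130,.156,'dial d')
f(s,[(575,497),(658,443),(305,385),(395,345)],7,270,140,.030,'table s')
f(d,[(440,520),(515,462)],6,280,130,.030,'table d')
f(w,[(204,309),(205,354),(332,317)],1,0,0,.030,'table w')
f(s,[(517,170)],7,270,140,.141,'pad s');f(d,[(340,210)],6,280,130,.141,'pad d')
f(s,[(155,220)],6,190,230,0.,'beaker s')
```

```text
bar
[[0.5446 0.4083 0.016 ]
 [0.4161 0.3874 0.016 ]
 [0.4102 0.4231 0.016 ]
 [0.5375 0.4416 0.016 ]]
c [0.4771 0.4151 0.016 ] [np.float64(0.03410107216537969), np.float64(0.13019343932786928), np.float64(0.03624222420356402), np.float64(0.12867391705834605)] ang 0.15277288930526703
bar
[[0.5386 0.4116 0.016 ]
 [0.409  0.3933 0.016 ]
 [0.4025 0.429  0.016 ]
 [0.5318 0.445  0.016 ]]
c [0.4705 0.4197 0.016 ] [np.float64(0.034111982678439144), np.float64(0.130945927723399), np.float64(0.036312503413280225), np.float64(0.130259285619797)] ang 0.13179416622684878
dial s
[[ 0.5819 -0.2327  0.156 ]]
dial d
[[ 0.5889 -0.2375  0.156 ]]
table s
[[ 0.4534 -0.1834  0.03  ]
 [ 0.4452 -0.2625  0.03  ]
 [ 0.6372 -0.2064  0.03  ]
 [ 0.6223 -0.2796  0.03  ]]
table d
[[ 0.4669 -0.1841  0.03  ]
 [ 0.4558 -0.2777  0.03  ]]
table w
[[ 0.4609 -0.1874  0.03  ]
 [ 0.4538 -0.2713  0.03  ]
 [ 0.6421 -0.2009  0.03  ]]
pad s
[[ 0.5703 -0.3149  0.141 ]]
pad d
[[ 0.5801 -0.3253  0.141 ]]
beaker s
[[0.6505 0.3235 0.    ]]
```

```bash
python3 - <<'E'
from h import *
_,s=load('scene0');_,d=load('side0')
print(at_z(d,178,318,0),at_z(d,205,292,0),at_z(s,185,292,0),at_z(s,210,275,0), at_z(d,188,332,.03))
E
python3 -m pendant '[{"delta_pos":[0,-50,0],"spin":0,"gripper":85},{"delta_pos":[0,-100,0],"spin":0,"gripper":85},{"delta_pos":[0,-150,0],"spin":0,"gripper":85},{"delta_pos":[0,-200,0],"spin":0,"gripper":85},{"delta_pos":[45,-220,0],"spin":-0.1,"gripper":85},{"delta_pos":[90,-220,0],"spin":-0.2,"gripper":85},{"delta_pos":[135,-220,0],"spin":-0.35,"gripper":85},{"delta_pos":[180,-220,0],"spin":-0.5,"gripper":85},{"delta_pos":[225,-220,0],"spin":-0.65,"gripper":85},{"delta_pos":[270,-220,0],"spin":-0.8,"gripper":85},{"delta_pos":[315,-220,0],"spin":-0.95,"gripper":85},{"delta_pos":[360,-215,0],"spin":-1.1,"gripper":85},{"delta_pos":[400,-190,0],"spin":-1.25,"gripper":85},{"delta_pos":[417,-160,0],"spin":-1.4,"gripper":85},{"delta_pos":[417,-150,0],"spin":-1.45,"gripper":85},{"delta_pos":[417,-150,0],"spin":-1.45,"gripper":85},{"delta_pos":[417,-150,0],"spin":-1.45,"gripper":85}]' 80
python3 - <<'E'
from h import *
im,m=shot('wrist','w1'); print(m)
E
```

```text
[0.64745834 0.46235857 0.        ] [0.65530875 0.34558637 0.        ] [0.63560205 0.45761842 0.        ] [0.63327433 0.36300273 0.        ] [0.57198269 0.52482689 0.03      ]
clock: 1.85
position: [0.4243, 0.4165, 0.2307]
ee_rot: [-0.001, 0.061, 0.998, -0.001]
contact_force: [-0.0, 0.4, 0.6]
width: 0.0852
{'fovy': 70.6891989409937, 'cx': 284.52941424003194, 'cy': 206.6121306689322, 'k1': -0.05799386166236857, 'xyz': array([0.34048887, 0.42710006, 0.37275867]), 'orientation': array([0.12530019, 0.73865882, 0.65321616, 0.1095064 ])}
```

View pics/w1.png

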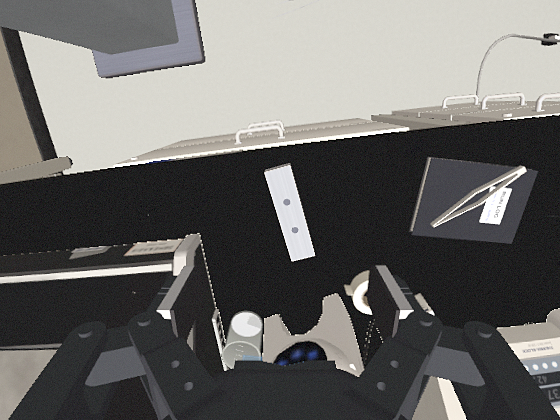

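Run:
```python
from h import *
crop('w1',240,145,340,275,5,'c5')
```

```text
(no output)
```

View pics/c5.png

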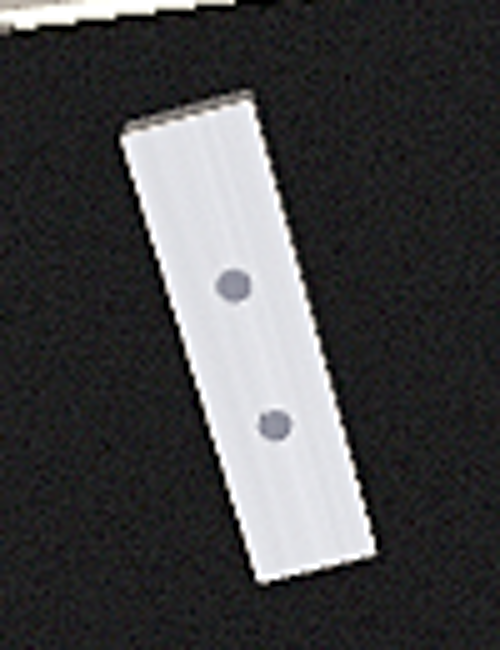

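Run:
```python
from h import *
np.set_printoptions(precision=4,suppress=True)
_,m=load('w1')
P=np.array([at_z(m,240+(x+.5)/5-.5,145+(y+.5)/5-.5,.016) for x,y in [(122,136),(252,100),(377,550),(260,583)]])
print(P,[np.linalg.norm(P[i]-P[i-1]) for i in range(4)]); c=P.mean(0); a=(P[2]+P[3]-P[0]-P[1])/2; a/=np.linalg.norm(a); yaw=np.arctan2(a[1],a[0]); print(c,yaw)
g=c-0.032*a; s=manip.get_state(); T=q2R(s['ee_rot']); print('grasp',g,s['position'],'tool x',T[:,0],'y',T[:,1])
# delta in tool axes
for z in (.06,-.004): print(T.T@(np.r_[g[:2],z]-s['position'])*1000)
# want tool x = -a : current tool x yaw
cur=np.arctan2(T[1,0],T[0,0]); want=np.arctan2(-a[1],-a[0]); d=(want-cur+np.pi)%(2*np.pi)-np.pi; print('spin(tool)',-d, s['qpos'])
```

```text
[[0.4155 0.3918 0.016 ]
 [0.4105 0.4245 0.016 ]
 [0.5367 0.4437 0.016 ]
 [0.5429 0.4111 0.016 ]] [np.float64(0.128906193631415), np.float64(0.0330723484419985), np.float64(0.12768258395612164), np.float64(0.03319731613609821)]
[0.4764 0.4178 0.016 ] 0.15115706182565064
grasp [0.4448 0.413  0.016 ] [0.4241 0.4164 0.231 ] tool x [-0.9926  0.1217  0.0012] y [ 0.1217  0.9926 -0.0009]
[-21.128   -0.7642 171.011 ]
[-21.2041  -0.709  235.011 ]
spin(tool) -0.27316689124476046 [ 0.6591  0.306   1.4619  0.0002  1.3751 -0.7898]
```

```bash
python3 -m pendant '[{"delta_pos":[-10,-1,40],"spin":-0.14,"gripper":85},{"delta_pos":[-21,-1,90],"spin":-0.27,"gripper":85},{"delta_pos":[-21,-1,140],"spin":-0.27,"gripper":85},{"delta_pos":[-21,-1,190],"spin":-0.27,"gripper":85},{"delta_pos":[-21,-1,215],"spin":-0.27,"gripper":85},{"delta_pos":[-21,-1,231],"spin":-0.27,"gripper":85},{"delta_pos":[-21,-1,231],"spin":-0.27,"gripper":60},{"delta_pos":[-21,-1,231],"spin":-0.27,"gripper":40},{"delta_pos":[-21,-1,231],"spin":-0.27,"gripper":25},{"delta_pos":[-21,-1,231],"spin":-0.27,"gripper":25},{"delta_pos":[-21,-1,231],"spin":-0.27,"gripper":25},{"delta_pos":[-21,-1,231],"spin":-0.27,"gripper":25}]' 80
python3 - <<'E'
from h import *
im,m=shot('side','s2');shot('wrist','w2'); crop('s2',180,240,320,345,5,'c6'); print(manip.get_state()['width'])
E
```

```text
clock: 3.1
position: [0.4467, 0.4141, 0.0026]
ee_rot: [0.001, -0.074, 0.997, 0.001]
contact_force: [-1.0, -0.7, 5.7]
width: 0.0315
0.03189912019458298
```

View pics/c6.png

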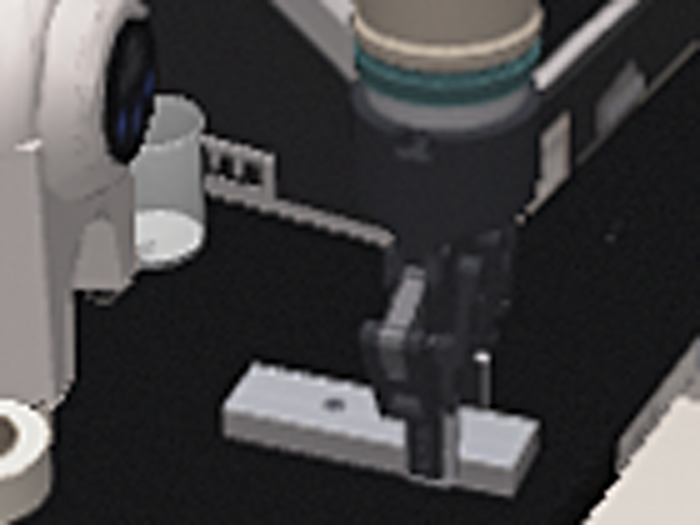

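View pics/w2.png

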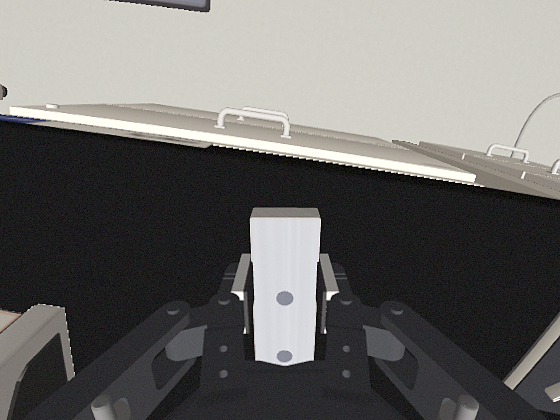

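```bash
python3 -m pendant '[{"delta_pos":[0,0,-15],"spin":0,"gripper":25},{"delta_pos":[0,0,-45],"spin":0,"gripper":25},{"delta_pos":[0,0,-80],"spin":0,"gripper":25},{"delta_pos":[30,4,-110],"spin":0,"gripper":25},{"delta_pos":[70,9,-130],"spin":0,"gripper":25},{"delta_pos":[110,14,-150],"spin":0,"gripper":25},{"delta_pos":[140,16,-170],"spin":0,"gripper":25},{"delta_pos":[150,0,-190],"spin":0,"gripper":25},{"delta_pos":[156,-40,-200],"spin":0,"gripper":25},{"delta_pos":[162,-80,-200],"spin":0.02,"gripper":25},{"delta_pos":[168,-120,-200],"spin":0.05,"gripper":25},{"delta_pos":[174,-160,-200],"spin":0.08,"gripper":25},{"delta_pos":[180,-200,-200],"spin":0.1,"gripper":25},{"delta_pos":[186,-240,-200],"spin":0.12,"gripper":25},{"delta_pos":[192,-280,-200],"spin":0.15,"gripper":25},{"delta_pos":[198,-320,-200],"spin":0.18,"gripper":25},{"delta_pos":[204,-360,-200],"spin":0.2,"gripper":25},{"delta_pos":[210,-400,-200],"spin":0.22,"gripper":25}]'
```

```text
clock: 5.0
position: [0.2962, -0.0144, 0.2003]
ee_rot: [0.0, 0.036, 0.999, 0.0]
contact_force: [2.0, -0.0, -4.4]
width: 0.0318
```

```bash
python3 -m pendant '[{"delta_pos":[-3,-40,0],"spin":0.02,"gripper":25},{"delta_pos":[-6,-80,0],"spin":0.03,"gripper":25},{"delta_pos":[-9,-120,0],"spin":0.03,"gripper":25},{"delta_pos":[-20,-160,0],"spin":0.03,"gripper":25},{"delta_pos":[-45,-200,0],"spin":0.03,"gripper":25},{"delta_pos":[-75,-215,0],"spin":0.03,"gripper":25},{"delta_pos":[-99,-215,0],"spin":0.03,"gripper":25},{"delta_pos":[-99,-215,0],"spin":0.03,"gripper":25},{"delta_pos":[-99,-215,0],"spin":0.03,"gripper":25}]'
python3 - <<'E'
from h import *
shot('wrist','w3')
E
```

```text
clock: 5.9
position: [0.3802, -0.234, 0.1998]
ee_rot: [-0.001, 0.05, 0.999, 0.001]
contact_force: [-0.7, 0.1, -4.8]
width: 0.0321
```

View pics/w3.png

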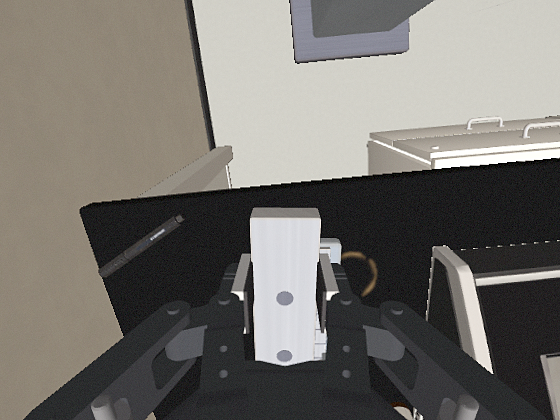

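```bash
python3 -m pendant '[{"delta_pos":[0,0,-30],"spin":0.1,"gripper":25},{"delta_pos":[-10,-5,-50],"spin":0.25,"gripper":25},{"delta_pos":[-30,-10,-50],"spin":0.4,"gripper":25},{"delta_pos":[-55,-20,-50],"spin":0.55,"gripper":25},{"delta_pos":[-80,-28,-50],"spin":0.7,"gripper":25},{"delta_pos":[-105,-35,-50],"spin":0.85,"gripper":25},{"delta_pos":[-130,-45,-50],"spin":1.0,"gripper":25},{"delta_pos":[-160,-52,-50],"spin":1.15,"gripper":25},{"delta_pos":[-180,-58,-50],"spin":1.3,"gripper":25},{"delta_pos":[-187,-58,-50],"spin":1.42,"gripper":25},{"delta_pos":[-187,-58,-50],"spin":1.47,"gripper":25},{"delta_pos":[-187,-58,-50],"spin":1.47,"gripper":25},{"delta_pos":[-187,-58,-50],"spin":1.47,"gripper":25}]'
python3 - <<'E'
from h import *
shot('wrist','w4')
E
```

```text
clock: 7.25
position: [0.5604, -0.3107, 0.2503]
ee_rot: [-0.0, 0.707, 0.708, -0.0]
contact_force: [-0.3, 0.4, -4.4]
width: 0.0319
```

View pics/w4.png

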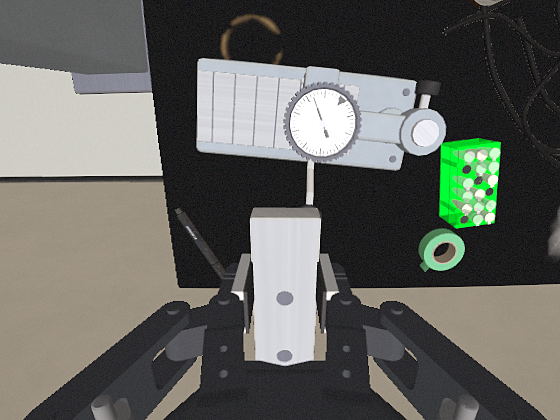

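Excellent view: dial centred near (323,121), table's front edge near x≈198, column cap near (424,131). The pen, tape and green rack are clear. Enlarge.

Run:
```python
from h import *
crop('w4',185,45,385,185,4,'c7'); crop('w4',278,76,368,166,7,'c8')
```

```text
(no output)
```

View pics/c7.png

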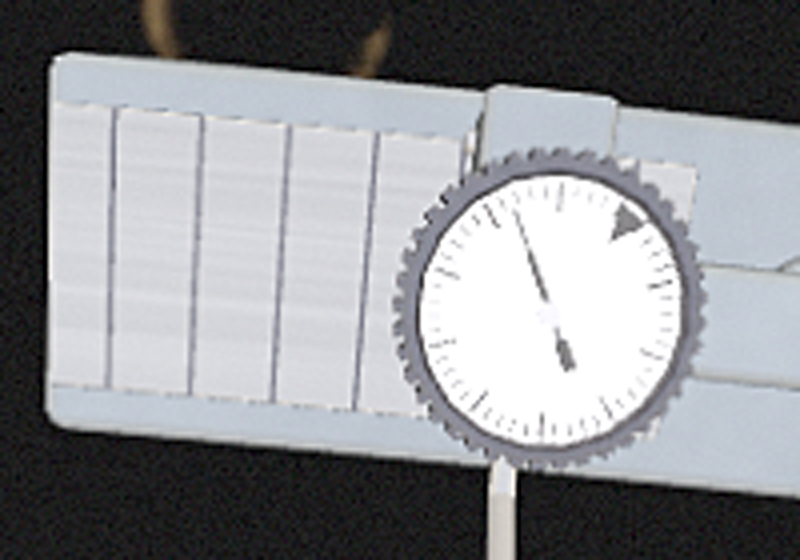

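View pics/c8.png

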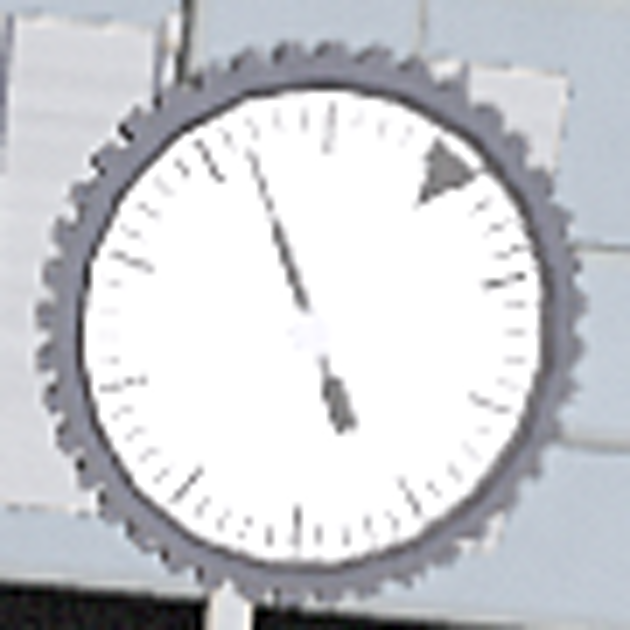

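Run:
```python
from h import *
np.set_printoptions(precision=4,suppress=True)
_,m=load('w4')
f7=lambda x,y,z: at_z(m,185+(x+.5)/4-.5,45+(y+.5)/4-.5,z)
f8=lambda x,y,z: at_z(m,278+(x+.5)/7-.5,76+(y+.5)/7-.5,z)
U=[f7(60,102,.03),f7(465,137,.03)];L=[f7(55,385,.03),f7(410,413,.03)]
for a,b in(U,L): print(a,b,np.arctan2((b-a)[1],(b-a)[0]))
B=[f7(75,56,.027),f7(480,92,.027),f7(75,430,.027),f7(480,466,.027)]; print(B)
print('front',f7(50,200,.027), f7(47,300,.027))
print('column cap',at_z(m,425.5,131,.126))
c=f8(311,324,.156); print(c,'pivot',f8(308,335,.15))
print('diam',np.linalg.norm(f8(40,324,.150)-f8(583,324,.150)))
```

```text
[ 0.4644 -0.1882  0.03  ] [ 0.5792 -0.1981  0.03  ] -0.0862920301705188
[ 0.4563 -0.2677  0.03  ] [ 0.5638 -0.2765  0.03  ] -0.08116916536094725
[array([ 0.4688, -0.1758,  0.027 ]), array([ 0.5834, -0.1859,  0.027 ]), array([ 0.4604, -0.2818,  0.027 ]), array([ 0.5856, -0.2932,  0.027 ])]
front [ 0.4585 -0.2145  0.027 ] [ 0.4552 -0.2429  0.027 ]
column cap [ 0.6859 -0.2474  0.126 ]
[ 0.5895 -0.2388  0.156 ] pivot [ 0.59   -0.2403  0.15  ]
diam 0.061607260087267836
```

```bash
python3 -m pendant '[{"delta_pos":[10,-15,0],"spin":-0.1,"gripper":25},{"delta_pos":[20,-30,0],"spin":-0.25,"gripper":25},{"delta_pos":[30,-45,0],"spin":-0.4,"gripper":25},{"delta_pos":[40,-60,0],"spin":-0.55,"gripper":25},{"delta_pos":[50,-75,0],"spin":-0.7,"gripper":25},{"delta_pos":[60,-90,0],"spin":-0.85,"gripper":25},{"delta_pos":[70,-105,0],"spin":-1.0,"gripper":25},{"delta_pos":[83,-115,0],"spin":-1.15,"gripper":25},{"delta_pos":[83,-115,0],"spin":-1.3,"gripper":25},{"delta_pos":[83,-115,20],"spin":-1.44,"gripper":25},{"delta_pos":[83,-115,60],"spin":-1.486,"gripper":25},{"delta_pos":[83,-115,110],"spin":-1.486,"gripper":25},{"delta_pos":[83,-115,150],"spin":-1.486,"gripper":25},{"delta_pos":[83,-115,170],"spin":-1.486,"gripper":25},{"delta_pos":[83,-115,170],"spin":-1.486,"gripper":25},{"delta_pos":[83,-115,170],"spin":-1.486,"gripper":25}]'
python3 - <<'E'
from h import *
shot('side','s5');crop('s5',270,110,400,210,6,'c9');s=manip.get_state();T=q2R(s['ee_rot']);print(s['position'],T,s['qpos'])
E
```

```text
clock: 8.9
position: [0.4467, -0.2287, 0.0811]
ee_rot: [0.001, 0.042, 0.999, -0.0]
contact_force: [-0.3, -0.7, -4.1]
width: 0.032
[ 0.44745274 -0.22921391  0.08193499] [[-0.99642609  0.08441946  0.00289896]
 [ 0.08441339  0.99642849 -0.00215569]
 [-0.00307059 -0.00190328 -0.99999347]] [-6.11821906e-01  3.01426407e-01  1.88238654e+00 -1.22092865e-04
  9.54168456e-01 -2.09803053e+00]
```

View pics/c9.png

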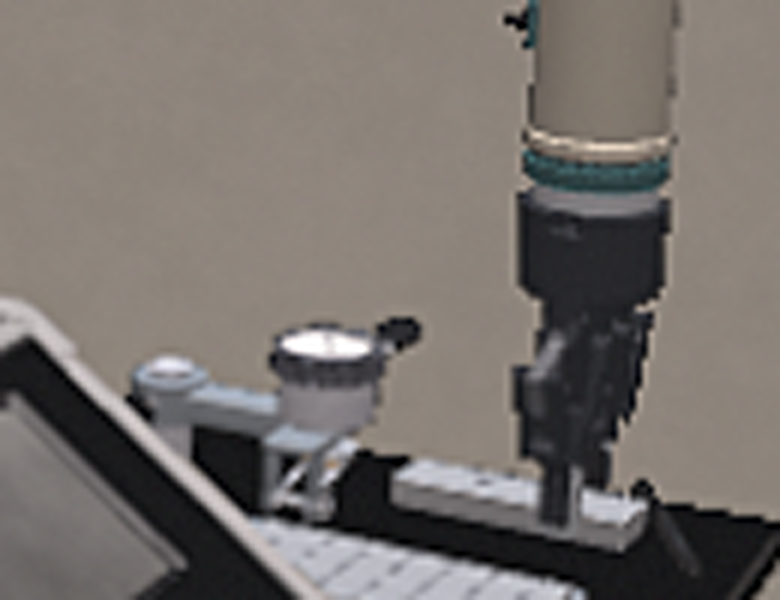

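```bash
python3 -m pendant '[{"delta_pos":[0,1,20],"spin":0,"gripper":25},{"delta_pos":[0,1,38],"spin":0,"gripper":25},{"delta_pos":[0,1,45],"spin":0,"gripper":25},{"delta_pos":[0,1,45],"spin":0,"gripper":25},{"delta_pos":[0,1,45],"spin":0,"gripper":25}]'
python3 - <<'E'
from h import *
shot('side','s6');crop('s6',270,140,400,240,6,'c10');shot('scene','s6b');crop('s6b',270,110,390,220,6,'c11')
s=manip.get_state();print(s['position'],s['contact_force'])
E
```

```text
clock: 9.45
position: [0.4474, -0.228, 0.0366]
ee_rot: [0.001, 0.042, 0.999, -0.001]
contact_force: [0.2, -0.2, -4.2]
width: 0.0318
[ 0.44741509 -0.22799576  0.03658752] [-0.77348654 -0.64241166 -5.27287778]
```

View pics/c10.png

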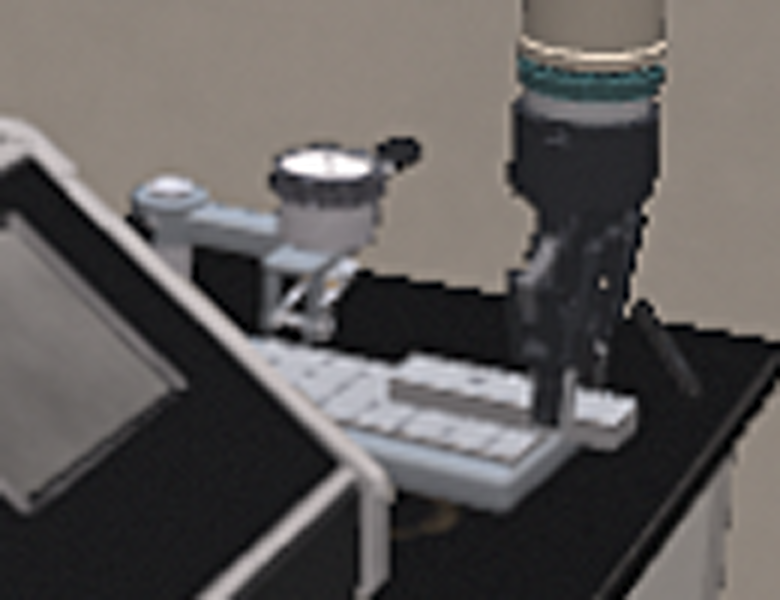

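View pics/c11.png

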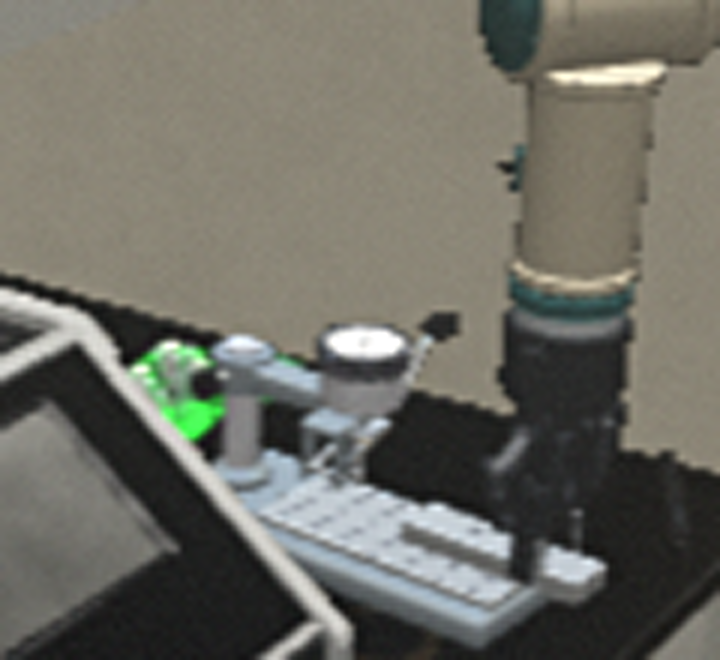

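```bash
python3 -m pendant '[{"delta_pos":[-8,0,1],"spin":0,"gripper":25},{"delta_pos":[-18,0,1.5],"spin":0,"gripper":25},{"delta_pos":[-28,0,1.5],"spin":0,"gripper":25},{"delta_pos":[-38,0,1.5],"spin":0,"gripper":25},{"delta_pos":[-48,0,1.5],"spin":0,"gripper":25},{"delta_pos":[-56,0,1.5],"spin":0,"gripper":25},{"delta_pos":[-60,0,1.5],"spin":0,"gripper":25},{"delta_pos":[-60,0,1.5],"spin":0,"gripper":25},{"delta_pos":[-60,0,1.5],"spin":0,"gripper":25}]'
```

```text
clock: 10.45
position: [0.5057, -0.2321, 0.0336]
ee_rot: [-0.001, 0.042, 0.999, 0.0]
contact_force: [-0.4, 0.1, -4.7]
width: 0.032
```

```bash
python3 -m pendant '[{"delta_pos":[-2,0,0],"spin":0,"gripper":25},{"delta_pos":[-2,0,1],"spin":0,"gripper":25},{"delta_pos":[-2,0,2],"spin":0,"gripper":25},{"delta_pos":[-2,0,2],"spin":0,"gripper":25}]'
python3 - <<'E'
from h import *
shot('side','s7');crop('s7',270,140,400,240,6,'c12');shot('scene','s7b');crop('s7b',270,110,390,220,6,'c13')
s=manip.get_state();print(s['position'],s['contact_force'])
E
```

```text
clock: 10.85
position: [0.5082, -0.2327, 0.0326]
ee_rot: [0.0, 0.042, 0.999, -0.0]
contact_force: [-1.3, 0.4, 2.4]
width: 0.0322
[ 0.50825653 -0.23267606  0.03256533] [-2.0277411   1.82059974  4.6374951 ]
```

View pics/c12.png

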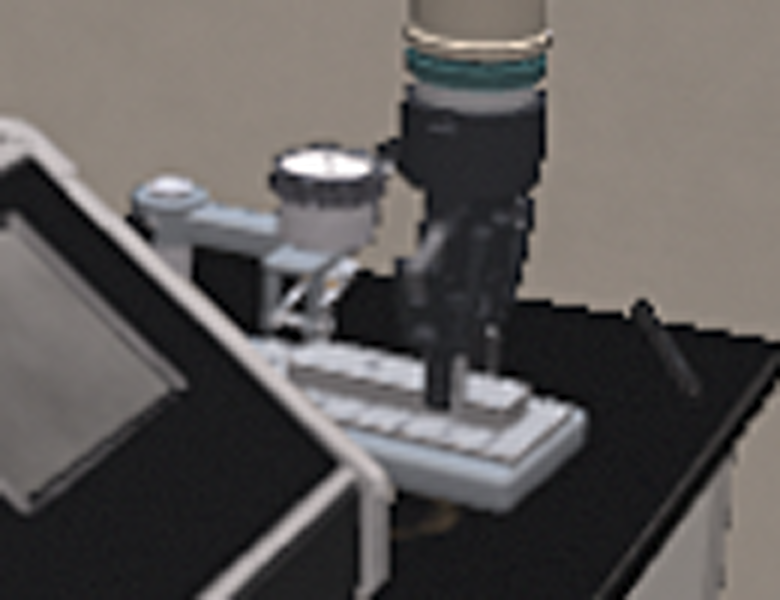

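View pics/c13.png

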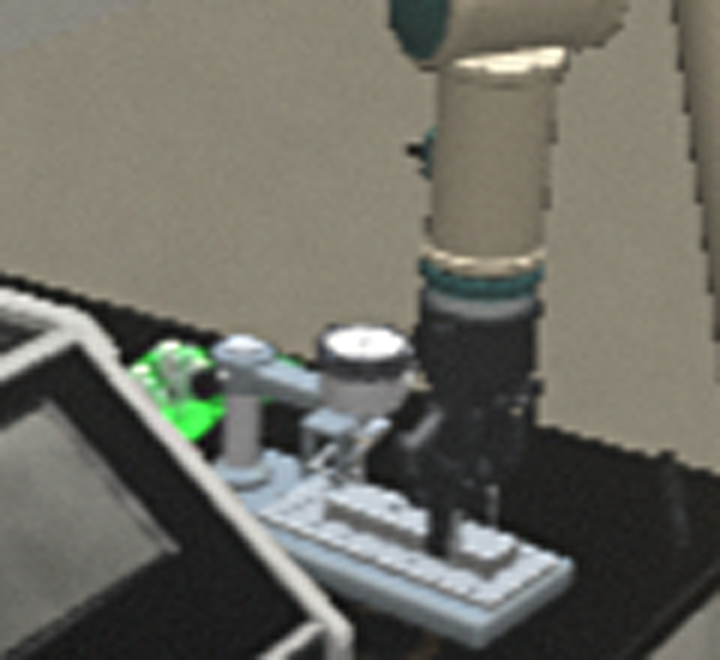

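```bash
python3 -m pendant '[{"delta_pos":[0,0,0],"spin":0,"gripper":45},{"delta_pos":[0,0,0],"spin":0,"gripper":60},{"delta_pos":[0,0,0],"spin":0,"gripper":75},{"delta_pos":[0,0,0],"spin":0,"gripper":75},{"delta_pos":[0,0,-3],"spin":0,"gripper":75},{"delta_pos":[20,0,-5],"spin":0,"gripper":75},{"delta_pos":[50,0,-15],"spin":0,"gripper":75},{"delta_pos":[70,0,-50],"spin":0,"gripper":75},{"delta_pos":[70,0,-100],"spin":0,"gripper":50},{"delta_pos":[70,0,-150],"spin":0,"gripper":0},{"delta_pos":[60,-10,-190],"spin":0.1,"gripper":0},{"delta_pos":[45,-30,-200],"spin":0.25,"gripper":0},{"delta_pos":[20,-45,-200],"spin":0.4,"gripper":0},{"delta_pos":[-10,-55,-200],"spin":0.55,"gripper":0},{"delta_pos":[-30,-65,-200],"spin":0.7,"gripper":0},{"delta_pos":[-45,-75,-200],"spin":0.85,"gripper":0},{"delta_pos":[-60,-82,-200],"spin":1.0,"gripper":0},{"delta_pos":[-70,-87,-200],"spin":1.15,"gripper":0},{"delta_pos":[-82,-87,-200],"spin":1.3,"gripper":0},{"delta_pos":[-82,-87,-200],"spin":1.42,"gripper":0}]' 60
python3 -m pendant '[{"delta_pos":[0,0,0],"spin":0.06,"gripper":0},{"delta_pos":[0,0,0],"spin":0.06,"gripper":0},{"delta_pos":[0,0,0],"spin":0.06,"gripper":0}]'
python3 - <<'E'
from h import *
shot('wrist','w8');shot('scene','s8');crop('s8',270,140,390,225,6,'c14')
s=manip.get_state();print(s['position'],s['ee_rot'],s['contact_force'])
E
```

```text
clock: 12.95
position: [0.5839, -0.3265, 0.2314]
ee_rot: [0.0, 0.685, 0.728, 0.0]
contact_force: [0.0, 0.4, -0.1]
width: -0.0001
clock: 13.25
position: [0.5825, -0.3261, 0.2319]
ee_rot: [0.0, 0.705, 0.71, 0.0]
contact_force: [-0.3, 0.6, -0.4]
width: -0.0002
[ 0.58242372 -0.32615428  0.23192422] [6.71299178e-05 7.04674364e-01 7.09530856e-01 3.63644265e-05] [-0.11018276  0.17348444 -0.05025874]
```

View pics/w8.png

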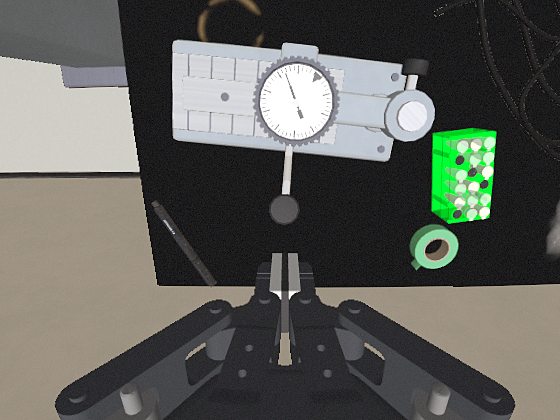

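View pics/c14.png

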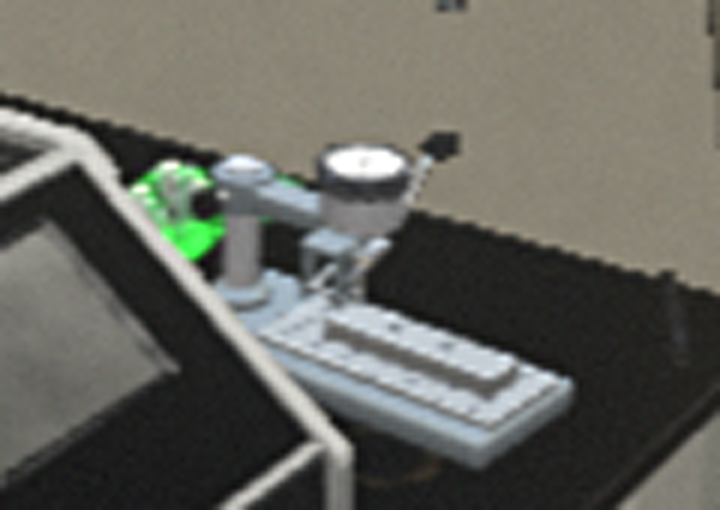

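Bar's near hole at (225,97), lying on the table along its axis; pad at (284,210). Measure the bar, pad and dial.

Run:
```python
from h import *
np.set_printoptions(precision=4,suppress=True)
_,m=load('w8'); G=np.array([.590,-.2395]); E=np.array([[.9964,-.0849],[.0849,.9964]])
for n,u,v,z in [('hole near',224.5,97,.046),('dial',297,100,.153),('pad',284.3,209,.141),('tablefront',173.5,90,.03),('column',411,117,.126)]:
    p=at_z(m,u,v,z); print(n,p,E@(p[:2]-G))
crop('w8',165,30,365,230,4,'c15')
```

```text
hole near [ 0.5194 -0.2343  0.046 ] [-0.0708 -0.0008]
dial [ 0.591  -0.2384  0.153 ] [0.0009 0.0012]
pad [ 0.5826 -0.3245  0.141 ] [-0.0002 -0.0853]
tablefront [ 0.4603 -0.2263  0.03  ] [-0.1303  0.0021]
column [ 0.6852 -0.2497  0.126 ] [ 0.0958 -0.0021]
```

View pics/c15.png

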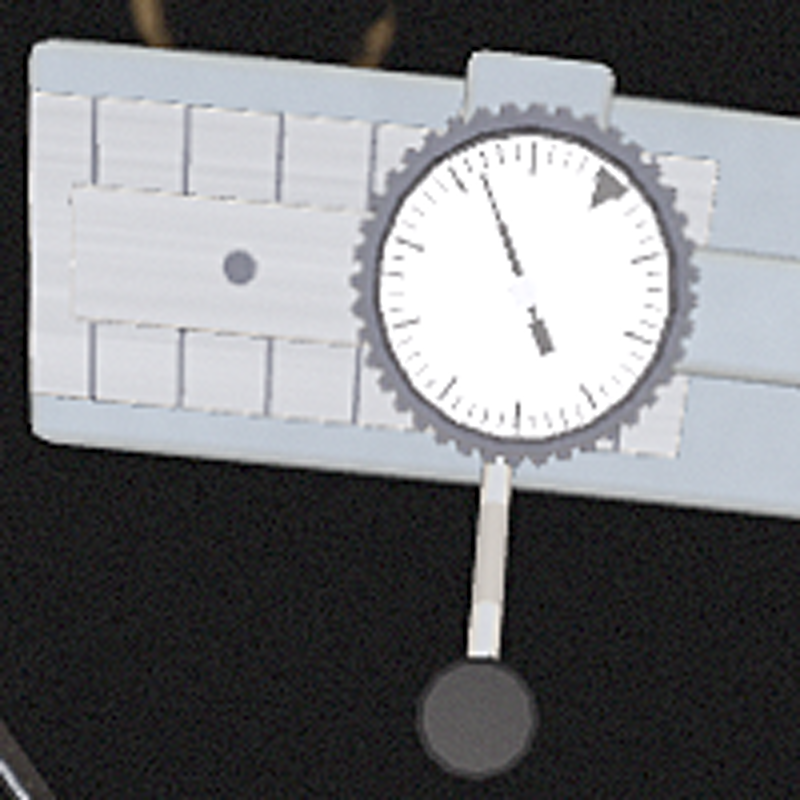

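```bash
python3 -m pendant '[{"delta_pos":[0,0,40],"spin":0,"gripper":0},{"delta_pos":[0,0,70],"spin":0,"gripper":0},{"delta_pos":[0,0,84],"spin":0,"gripper":0},{"delta_pos":[-2,0,92],"spin":0,"gripper":0},{"delta_pos":[-4,0,99],"spin":0,"gripper":0},{"delta_pos":[-6,0,106],"spin":0,"gripper":0},{"delta_pos":[-8,0,113],"spin":0,"gripper":0},{"delta_pos":[-10,0,120],"spin":0,"gripper":0},{"delta_pos":[-11,0,126],"spin":0,"gripper":0},{"delta_pos":[-11,0,129],"spin":0,"gripper":0},{"delta_pos":[-11,0,129],"spin":0,"gripper":0}]'
python3 - <<'E'
from h import *
shot('wrist','w9')
s=manip.get_state();print(s['position'],s['ee_rot'],s['contact_force'])
E
```

```text
clock: 14.45
position: [0.5825, -0.3371, 0.1024]
ee_rot: [-0.0, 0.705, 0.709, 0.0]
contact_force: [0.2, 0.2, 0.1]
width: 0.0003
[ 0.5824885  -0.33682027  0.1025701 ] [-4.20167808e-04  7.05025976e-01  7.09181328e-01  1.98745305e-04] [ 0.14670013  0.07323671 -0.72395692]
```

View pics/w9.png

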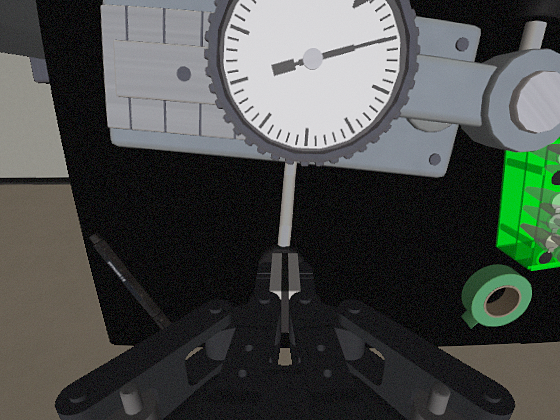

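```bash
python3 -m pendant '[{"delta_pos":[-1,0,3],"spin":0,"gripper":0},{"delta_pos":[-1,0,5],"spin":0,"gripper":0},{"delta_pos":[-1,0,5],"spin":0,"gripper":0}]'; python3 -m pendant '[{"delta_pos":[0,0,3],"spin":0,"gripper":0},{"delta_pos":[0,0,3],"spin":0,"gripper":0}]'
```

```text
clock: 14.8
position: [0.5829, -0.3372, 0.1015]
ee_rot: [0.001, 0.705, 0.709, 0.001]
contact_force: [-3.1, 4.2, 15.8]
width: -0.0005
clock: 15.0
position: [0.583, -0.3373, 0.101]
ee_rot: [0.001, 0.705, 0.709, 0.001]
contact_force: [-6.3, 6.2, 25.6]
width: -0.0001
```

```bash
python3 -m pendant '[{"delta_pos":[0,0,-20],"spin":0,"gripper":0},{"delta_pos":[0,0,-60],"spin":0,"gripper":0},{"delta_pos":[0,0,-100],"spin":0,"gripper":40},{"delta_pos":[25,0,-125],"spin":0,"gripper":85},{"delta_pos":[45,0,-135],"spin":0,"gripper":85},{"delta_pos":[45,0,-135],"spin":0,"gripper":85},{"delta_pos":[45,0,-135],"spin":0,"gripper":85},{"delta_pos":[45,0,-135],"spin":0,"gripper":85}]'
python3 - <<'E'
from h import *
shot('wrist','w10');crop('w10',240,80,360,200,6,'c16');s=manip.get_state();print(s['position'],s['ee_rot'],s['contact_force'],s['qpos'])
E
```

```text
clock: 15.8
position: [0.5816, -0.293, 0.2278]
ee_rot: [-0.001, 0.705, 0.709, -0.001]
contact_force: [0.2, -0.3, 1.6]
width: 0.0844
[ 0.58165694 -0.29326742  0.2278373 ] [-1.45623622e-03  7.05043305e-01  7.09162573e-01 -5.13158412e-04] [-0.01960116  0.58711765  0.01790492] [-5.73512751e-01  3.95144600e-01  1.33300052e+00 -4.04587344e-04
  1.41650958e+00 -5.79275504e-01]
```

View pics/w10.png

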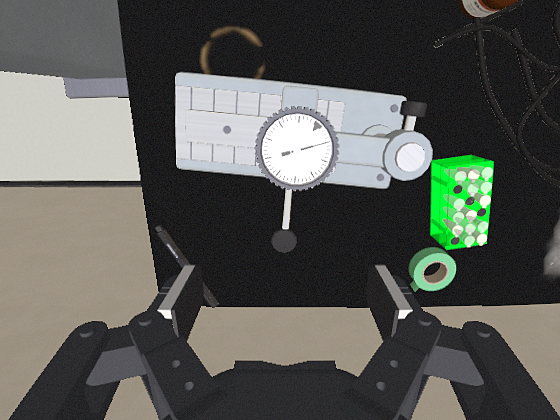

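View pics/c16.png

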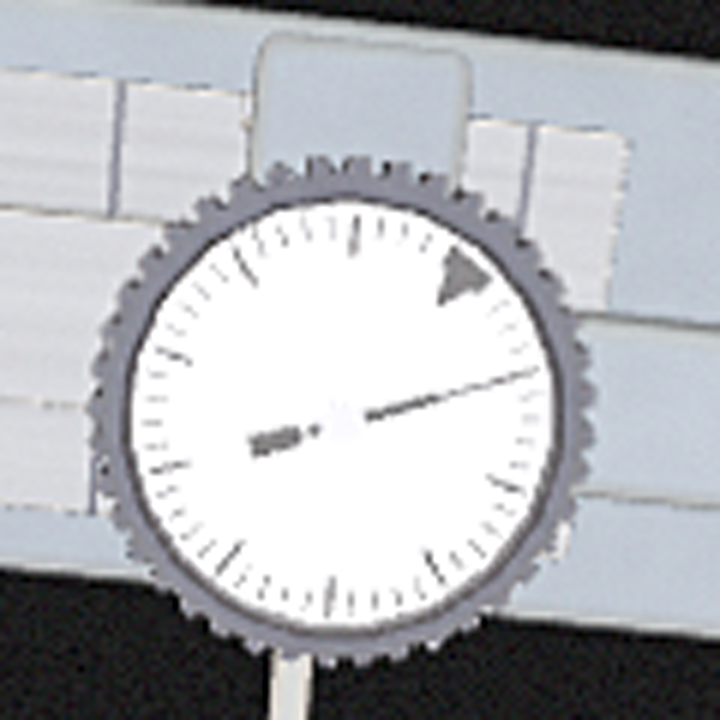

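Run:
```python
from h import *
np.set_printoptions(precision=4,suppress=True)
_,m=load('w10')
f=lambda x,y,z: at_z(m,240+(x+.5)/6-.5,80+(y+.5)/6-.5,z)[:2]
an=lambda a,b: np.degrees(np.arctan2(*(b-a)[::-1]))
z=.152
tip,tail=f(540,371,z),f(250,447,z)
# card centre from opposite long ticks: (352,232)&(330,598); (175,355)&(507,485); (167,467)&?; (243,265)&(435,570)
pairs=[((352,235),(330,598)),((175,355),(507,485)),((243,265),(435,570))]
print([ (f(*a,z)+f(*b,z))/2 for a,b in pairs]); c=np.mean([(f(*a,z)+f(*b,z))/2 for a,b in pairs],0)
print('c',c,'r tip',np.linalg.norm(tip-c))
zp=f(441,304,z);zb=f(472,266,z); print('r apex',np.linalg.norm(zp-c),an(c,zp),an(c,zb))
print('pointer',an(tail,tip),an(c,tip))
for a,b in pairs: print(an(c,f(*a,z)),an(c,f(*b,z)))
s=manip.get_state();T=q2R(s['ee_rot']);print(T.T@(np.r_[.5905,-.2392,.133]-s['position'])*1000)
```

```text
[array([ 0.59, -0.24]), array([ 0.5903, -0.2398]), array([ 0.5901, -0.2399])]
c [ 0.5902 -0.2399] r tip 0.024695238702184628
r apex 0.018251747219295476 50.44087390131664 50.7045121335011
pointer 15.101750495950267 14.669014062134075
87.85067672237788 -92.77684663637129
158.8018695451449 -20.492897633335552
123.17093999361337 -56.9327442559232
[53.8877  9.4217 94.8839]
```

```bash
python3 -m pendant '[{"delta_pos":[30,5,0],"spin":0,"gripper":85},{"delta_pos":[53.5,9,20],"spin":0,"gripper":85},{"delta_pos":[53.5,9,40],"spin":0,"gripper":85},{"delta_pos":[53.5,9,40],"spin":0,"gripper":85},{"delta_pos":[53.5,9,60],"spin":0,"gripper":85},{"delta_pos":[53.5,9,80],"spin":0,"gripper":85},{"delta_pos":[53.5,9,97],"spin":0,"gripper":85},{"delta_pos":[53.5,9,97],"spin":0,"gripper":85},{"delta_pos":[53.5,9,97],"spin":0,"gripper":85}]' 20
python3 -m pendant '[{"delta_pos":[0,0,0],"spin":0,"gripper":70},{"delta_pos":[0,0,0],"spin":0,"gripper":60},{"delta_pos":[0,0,0],"spin":0,"gripper":56},{"delta_pos":[0,0,0],"spin":0,"gripper":56},{"delta_pos":[0,0,0],"spin":0,"gripper":56},{"delta_pos":[0,0,0],"spin":0,"gripper":56}]' 22
python3 - <<'E'
from h import *
shot('wrist','w11')
E
```

```text
clock: 16.75
position: [0.5912, -0.2405, 0.133]
ee_rot: [0.0, 0.705, 0.709, -0.0]
contact_force: [0.2, -0.3, 0.1]
width: 0.0852
clock: 17.35
position: [0.5898, -0.2403, 0.1344]
ee_rot: [0.0, 0.705, 0.709, -0.001]
contact_force: [-4.8, -1.0, 5.5]
width: 0.061
```

View pics/w11.png

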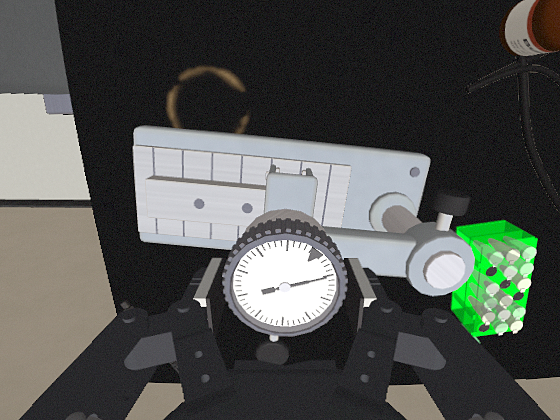

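```bash
python3 -m pendant '[{"delta_pos":[0,-1,0],"spin":0.07,"gripper":56},{"delta_pos":[0,-1,0],"spin":0.17,"gripper":56},{"delta_pos":[0,-1,0],"spin":0.27,"gripper":56},{"delta_pos":[0,-1,0],"spin":0.37,"gripper":56},{"delta_pos":[0,-1,0],"spin":0.47,"gripper":56},{"delta_pos":[0,-1,0],"spin":0.56,"gripper":56},{"delta_pos":[0,-1,0],"spin":0.63,"gripper":56},{"delta_pos":[0,-1,0],"spin":0.63,"gripper":56},{"delta_pos":[0,-1,0],"spin":0.63,"gripper":56}]'
python3 - <<'E'
from h import *
shot('wrist','w12');crop('w12',220,220,350,350,5,'c17');s=manip.get_state();print(s['moment'],s['contact_force'])
E
```

```text
clock: 18.3
position: [0.5895, -0.2402, 0.1344]
ee_rot: [0.001, 0.89, 0.456, -0.0]
contact_force: [-3.1, -0.1, 5.3]
width: 0.061
[-0.02619423  0.7442436  -0.0512745 ] [-3.29164751 -1.84395463  4.78617906]
```

View pics/c17.png

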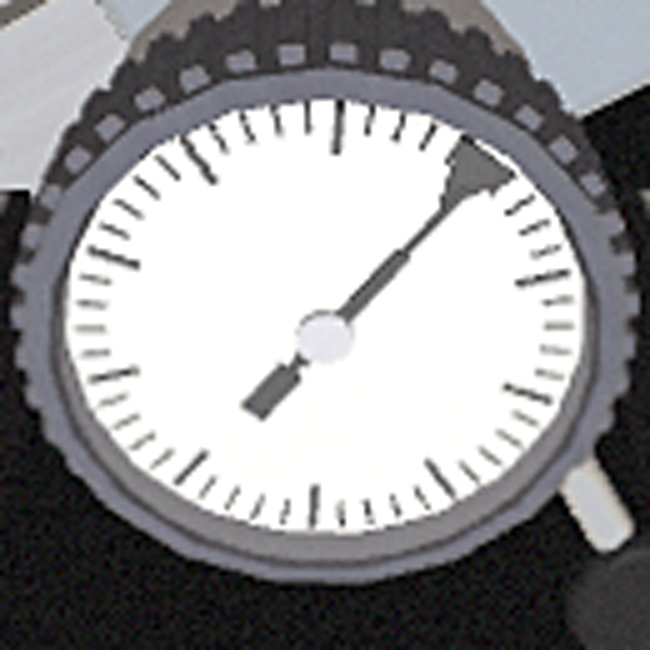

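```bash
python3 -m pendant '[{"delta_pos":[0,-1,0],"spin":0.0,"gripper":65},{"delta_pos":[0,0,0],"spin":0,"gripper":75},{"delta_pos":[0,0,0],"spin":0,"gripper":85},{"delta_pos":[0,0,0],"spin":0,"gripper":85},{"delta_pos":[0,0,-20],"spin":0,"gripper":85},{"delta_pos":[0,0,-55],"spin":0,"gripper":85},{"delta_pos":[-20,0,-90],"spin":0,"gripper":85},{"delta_pos":[-50,0,-95],"spin":0,"gripper":85},{"delta_pos":[-50,0,-95],"spin":0,"gripper":85},{"delta_pos":[-50,0,-95],"spin":0,"gripper":85},{"delta_pos":[-50,0,-95],"spin":0,"gripper":85}]'
python3 - <<'E'
from h import *
shot('wrist','w13');crop('w13',230,80,360,210,5,'c18');shot('scene','s13')
E
```

```text
clock: 19.45
position: [0.5608, -0.2795, 0.227]
ee_rot: [-0.001, 0.89, 0.456, -0.0]
contact_force: [-0.3, -0.5, 0.7]
width: 0.0851
```

View pics/w13.png

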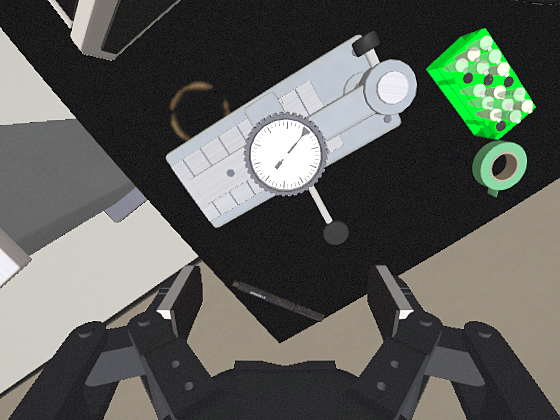

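View pics/c18.png

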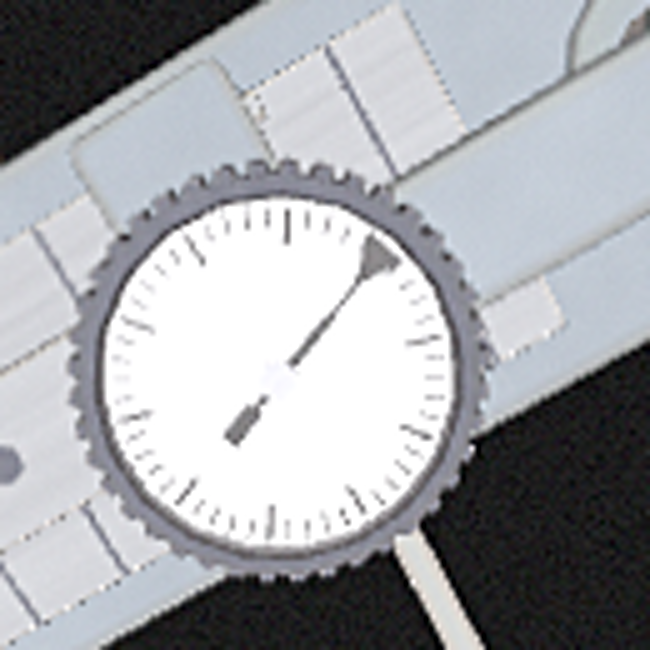

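View pics/s13.png

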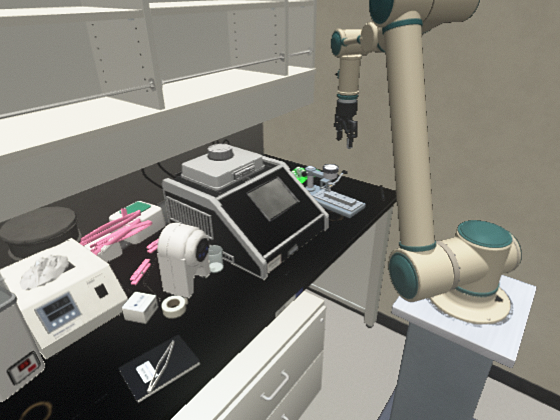

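Run:
```python
from h import *
print(manip.get_state()['contact_force']); print(ticket.sign_off())
```

```text
[-0.17433933  0.75706561  0.19719732]
the job is handed in; nothing more can be done
None
```

The gauge is set to zero on its bar, and the job is handed in after about 19.5 s of robot time.

- **Bar:** It was laid flat on the table while the spindle was still up. Measured from the picture, its far end reaches about 14 mm past the spindle axis.
- **Lever:** It was pressed onto its stop, with the force rising to about 26 N without further travel. The pointer moved by about the amount expected for 7 mm of spindle travel.
- **Bezel:** It was turned 0.63 rad clockwise and let go. In the last close-up, taken after release, the pointer tip lies on the triangle's point, well within one division. I judged this by eye and did not work out an angle from it.
- **Last checks:** The gripper was clear of everything and the wrist force was about zero. The bar and the lever were still in place. The beaker looked undisturbed in the final scene view. The bottle was last seen, standing, in the picture taken just before the bezel was turned, and nothing went near it after that.
- **Disagreement:** The first estimates from the two fixed cameras differed by 5 to 14 mm, so I used wrist-camera measurements for placing and gripping. Those agreed with the given sizes to within about 3 mm.

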